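# Free the telescopic leg, set it to its length mark and clamp it

## Task

The telescopic leg in the bench fixture is blocked by a packing block. Push the spring ejector all the way in so that the block slides out of its pocket, then, with the cam lever still open, slide the leg along until its pointer stands level with the length mark. Holding the leg there between the fingers, squeeze the cam lever fully shut against it and finish still holding: leg on the mark, lever shut, nothing let go; leave the loose pieces lying round the fixture where they are.

Things in the scene. Friction and masses are not known exactly. Their poses are not given: they have to be found in the camera images.
- fixture: Grey fixture: plate 135 (x) x 288 (y) x 8 mm, two posts 102 mm high at y = -160 and +100 mm, 16 mm rod along y, axis 85 mm above the bench. Origin on the bench under the rod; +y: the way the leg slides out; -x faces the robot. Packing pocket: y = -1 to +81 mm, walls 22 mm over the plate, open to +x, where the plate is a run-out shelf up to a 5 mm lip at x = 59 mm.
- packing: Cream plain rectangular block, loose, 0.1 to 0.2 kg, in the pocket under the rod: 78 mm along fixture y, 32 along x, 38 high, centre over fixture (0, 40) mm. Origin: centre of its underside. It blocks the tab under the leg until it has moved over 30 mm towards fixture +x (the full ejector stroke moves it about 42 mm).
- ejector (a joint): Travel of the ejector plunger towards fixture +x in m: 0 out, 0.043 fully in. A spring (2 N out, about 4.5 N fully in) pushes it back when it is let go. Its head pushes the packing block.
- ejector_pad (a point): Centre of the outer (-x) face of the ejector's upright dark push pad, 28 mm wide in y, 50 to 82 mm above the bench, 7 mm thick; at rest at fixture (-64.5, 40, 66) mm. It is pushed towards fixture +x.
- leg (a joint): How far the leg is slid out along fixture y in m: 0 to 0.076, 0 at the start. A spring always pulls it back towards 0 with 4 to 5.5 N (also when the lever is shut), so it must be held.
- leg_pointer (a point): Tip of the pointer that hangs from the tail of the leg on the robot's side, 50 mm above the bench, 56 mm from the rod axis. It moves with the leg.
- mark_ridge (a point): Top of the steel ridge (3 mm wide along fixture y, 44 mm above the bench) of the small dark length-mark block on the plate below the pointer's path, 35 to 65 mm further along fixture y than the pointer at the start. The leg is set when pointer and ridge have the same fixture y.
- lever_arm (a joint): Cam lever angle, rad: 0 to 0.05 open as found, 0.35 fully shut. Flat steel arm 70 mm long, 75 to 95 mm above the bench, on the leg's robot side; vertical pin 45 mm ahead (+y) of the finger place, free end trailing back. Outer face at the finger place 32 mm from the rod axis open, 17 mm shut (then 31 mm over lever and cheek). Stiff (6 to 7 N at the finger place); stays where left.
- lever_pad (a point): Point on the lever's outer face opposite the finger place, 85 mm above the bench; moves with the lever.
- angle_piece: Bystander: piece of dark angle steel 100 x 36 x 34 mm on the bench. Leave alone.
- wood_piece: Bystander: wood offcut 43 x 99 x 25 mm on the bench. Leave alone.
- short_bolt: Bystander: hex bolt 35 x 74 x 31 mm on the bench. Leave alone.
- rest_face (a point): Middle of the finger place on the dark flat cheek on the leg's far side (+x), 14 mm from the rod axis, 85 mm above the bench; cheek 73 to 97 mm high; moves with the leg. 12 mm ahead (+y) of it a shoulder stands 32 mm out of the cheek; a finger behind it can push the leg along +y. The other finger meets the lever at the same y.

How it is judged (in metres and radians):
On the way, in this order (a step that is already met when the one before it is completed fails the run):
1. the packing block is pushed out of the leg's way by the ejector (x of packing in the frame of fixture above 0.03 m and value of joint ejector above 0.028 m), for 0.1 s.
2. the leg is held on the mark by the fingers with the lever still open (y of leg_pointer in the frame of mark_ridge between -0.005 and 0.005 m and value of joint lever_arm below 0.2 rad and (contact force between the fingers and leg_cheek above 0.5 N or contact force between the fingers and leg_shoulder above 0.5 N or contact force between the fingers and leg_tube above 0.5 N or contact force between the fingers and lever_arm above 0.5 N)), for 0.1 s.
3. the lever is shut with the leg on the mark (y of leg_pointer in the frame of mark_ridge between -0.005 and 0.005 m and value of joint lever_arm above 0.31 rad), for 0.3 s.
At the end, for the whole second after the job is handed in: The pointer is within 5 mm of the ridge along the leg, the lever is shut (over 0.31 of 0.35 rad), the fingers press on both the lever and the leg's cheek with over 1 N, the packing block is out of the pocket (over 30 mm towards +x) and the ejector has sprung back (under 10 mm) (all of step 3 and contact force between the fingers and lever_arm above 1 N and (contact force between the fingers and leg_cheek above 1 N or contact force between the fingers and leg_shoulder above 1 N or contact force between the fingers and leg_tube above 1 N) and x of packing in the frame of fixture above 0.03 m and value of joint ejector below 0.01 m); the arm keeps its last pose, push and grip.
It fails at once if the lever is shut while the leg is off the mark (value of joint lever_arm above 0.28 rad and (y of leg_pointer in the frame of mark_ridge below -0.01 m or y of leg_pointer in the frame of mark_ridge above 0.01 m)).
It fails at once if a bystander is moved (distance of any of angle_piece, wood_piece, short_bolt from where it was at the start of the episode above 0.02 m).
It also fails if it takes over 53 s, if anything falls off the work surface, if the arm or the gripper's body presses on something with over 40 N, if the wrist force passes 120 N, or if a joint passes its speed limit or range.

## Robot

A 6-joint arm with a two-finger parallel gripper is mounted at the origin on a cart in front of the work surface, level with it; the furniture and walls round the work are solid. World frame = base frame: x ahead of the robot, y to its left, z up, the work surface at z = 0. Lengths are in mm, angles in rad, forces in N, time in s.
With the tool pointing down it reaches from about 275 to 750 mm from the base axis. Payload 10.2 kg.
Tool frame: the origin (TCP) lies at the very end of the fingers, on their centre line; the grasp point (between the pads) lies 19 mm behind it; z points along the fingers, y is the line along which they close (so a half turn about z gives the same grasp; the last joint's range is limited). The gripper opens to 85 mm and grips with 20 to 120 N. Pads are 22 mm wide; open, the fingers measure 114 mm over their backs; the gripper's body (76 mm by 85 mm) begins 54 mm behind the grasp point. The pads swing forward as they close: fully open they stand 13 mm farther back than shut.
Start: joints at [1.05, 0.313, 1.498, -0, 1.331, -0.223], TCP at [154.057, 501.894, 231.294] pointing down, gripper open.
Joint ranges: [-2.94, 2.94], [-0.97, 2.17], [0.19, 2.56], [-1.23, 4.37], [0.02, 3.11], [-2.88, 2.88]. Speed limits (rad/s): [2.39, 2.39, 3.01, 3.14, 3.14, 3.14].

## Interface

Orientations are given as a unit quaternion [w, x, y, z].
In Python, from rig import telemetry, optics, ctrl gives the robot as it stands.
- The arm moves only by the tool servo_tool, never from a script. Its argument "deltas" is a list of rows, each a list of 3 entries, a list of its own where there are three numbers: the shift along the tool's x, y, z in units of 20 cm (1.0 is 20 cm), then the turn, a rotation vector about the tool's x, y, z in units of 90 degrees (1.0 is 90 degrees), then the opening, from 0 (shut) to 1 (fully open). A call has 1 to 8 rows; each row shifts and turns the commanded pose from where the row before left it, along the tool's axes as they then stand; what a row does not reach is not made up. A row lasts 1/10 s, in which the tool goes at most 50 mm and 8.59 degrees, less where a joint would pass 70% of its speed; a pose out of reach is approached as far as the arm can. A call with a number of a shift or a turn outside -1 to 1 is refused whole. A call with a gripper value outside its range is refused whole. The fingers move at their own pace and stop on an object; "squeeze" is the grip in N (left out, the last holds). Time passes only in rows, so rows that do not move let the fingers close. It gives the time, the measured TCP pose, the force, the opening and the grip force at its end, in the units of the state.
- telemetry.sense(): the state, without advancing time (a new reading comes with each control period).
- optics.capture(name): name is "scene" or "top" or "wrist"; returns the picture (420x560x3 uint8, blue, green, red); there is no depth.
- optics.camera_model(name): a dict with "vfov" (degrees; the focal length in pixels is half the picture's height over the tangent of half this angle, whatever the lens; pixels are square), "cx", "cy" (the principal point, pixels), "dist" ([k1, k2, p1, p2, k3] as OpenCV has them; the pictures are not rectified), "R" (3x3) and "t" (3): a world point X has camera coordinates R X + t; the wrist camera has in their place "mount" (4x4, takes a point from camera to tool coordinates, whose origin is the TCP and whose axes are the flange's). Camera axes: x right, y down, z forward; pixel columns grow to the right and rows downward; lengths in mm; the calibration is good to about 2 mm. A picture is of the moment at which its call begins: read the wrist's pose just before it. camera_model takes no time and is no camera call.
- ctrl.finish_job(): hands the job in; it is judged then, once.
The state is a dict: "time_s": time; "joints": joint angles; "dq": joint speeds; "tau": joint torques, N m; "eef_pos": TCP position; "ee_rot": TCP orientation; "force": force on the tool from outside, world axes, zero at the start; "wrist_torque": the same for the moment, N m; "grip_width": opening from 0.0 (shut) to 1.0 (fully open); "grip_force": force on a finger pad.
Only numpy, scipy, OpenCV 4.12 (cv2) and the standard library are available. Lean on these libraries where they do the work, as an engineer would, in place of code of your own. Each camera call takes 0.05 s, during which the arm holds its last target. There are 200 camera calls.

## Working session

There is one attempt and no reset: what is moved stays moved. The work goes in short steps, Python scripts to look and compute and a tool call to move; the robot and the scene stay as the last step left them, time stands still between calls to the robot, and variables do not carry over. Pictures are saved under pics/ and viewed, at most 10 in all, crops included, and the job is handed in when it is done.

Besides the shell and the picture viewer there is one more tool, called as name(argument=value, ...) on one line, values as JSON. servo_tool: Moves the arm, as the interface text tells. Its arguments: {"type":"object","properties":{"deltas":{"type":"array"},"squeeze":{"type":"number"}},"required":["deltas"]}

```bash
mkdir -p pics; cat > h.py <<'E'
import numpy as np, cv2
from rig import telemetry, optics, ctrl
from scipy.spatial.transform import Rotation as Rn
def f(m): return 210/np.tan(np.radians(m["vfov"]/2))
def K(m): return np.array([[f(m),0,m["cx"]],[0,f(m),m["cy"]],[0,0,1.]])
def pose(m):
    if "R" in m: return np.array(m["R"]),np.array(m["t"],float)
    s=telemetry.sense(); q=s["ee_rot"]; T=np.eye(4); T[:3,:3]=Rn.from_quat([q[1],q[2],q[3],q[0]]).as_matrix(); T[:3,3]=s["eef_pos"]
    M=np.linalg.inv(T@np.array(m["mount"])); return M[:3,:3],M[:3,3]
def ray(name,px,P=None):
    m=optics.camera_model(name); R,t=P or pose(m)
    u=cv2.undistortPoints(np.array(px,float).reshape(-1,1,2),K(m),np.array(m["dist"],float)).reshape(-1,2)
    d=np.c_[u,np.ones(len(u))]@R; return -R.T@t,d
def onz(name,px,z,P=None):
    c,d=ray(name,px,P); return c+d*((z-c[2])/d[:,2])[:,None]
def proj(name,X,P=None):
    m=optics.camera_model(name); R,t=P or pose(m)
    return cv2.projectPoints(np.array(X,float).reshape(-1,1,3),cv2.Rodrigues(R)[0],t,K(m),np.array(m["dist"],float))[0].reshape(-1,2)
E
python3 - <<'E'
from h import *
s=telemetry.sense(); print(s)
for n in ("scene","top"):
    cv2.imwrite(f"pics/{n}0.png",cv2.resize(optics.capture(n),(784,588))); m=optics.camera_model(n); print(n,-np.array(m["R"]).T@m["t"],m["vfov"],m["dist"])
print(optics.camera_model("wrist"))
E
```

```text
{'time_s': 0.0, 'joints': array([ 1.04961463e+00,  3.13434888e-01,  1.49844181e+00, -2.21216832e-05,
        1.33102058e+00, -2.23398395e-01]), 'dq': array([-0.00017066,  0.0011248 , -0.00254002, -0.00050753, -0.00130095,
        0.00018527]), 'tau': array([ 1.48586336e-03, -4.12241006e+01, -2.59766972e+01,  2.08660617e-05,
        3.83553488e-03, -4.82806797e-06]), 'eef_pos': array([153.91656308, 501.65321566, 230.74103635]), 'ee_rot': array([-2.27272658e-04,  1.48339504e-01,  9.88936280e-01, -6.11537347e-04]), 'force': array([ 0.25260409,  0.32196778, -0.01489084]), 'wrist_torque': array([ 0.04877429, -0.01917292,  0.00198336]), 'grip_force': 0.0, 'grip_width': 1.0028806143698363}
scene [ -47.3041548  -505.37526089  627.14503234] 50.703271933903935 [-0.05366902  0.          0.          0.          0.        ]
top [ 288.11924986   96.8326619  1157.34472145] 47.07837095441279 [0.01838062 0.         0.         0.         0.        ]
{'vfov': 62.65239919695153, 'cx': 281.1122908770339, 'cy': 205.4066411630662, 'dist': array([-0.03590921,  0.        ,  0.        ,  0.        ,  0.        ]), 'mount': array([[ 2.73291753e-04, -9.53452969e-01, -3.01541640e-01,
         7.69969429e+01],
       [ 9.99999807e-01,  4.29034299e-04, -4.50260624e-04,
        -8.61927492e-01],
       [ 5.58674035e-04, -3.01541458e-01,  9.53452902e-01,
        -1.40468730e+02],
       [ 0.00000000e+00,  0.00000000e+00,  0.00000000e+00,
         1.00000000e+00]])}
```

View pics/scene0.png

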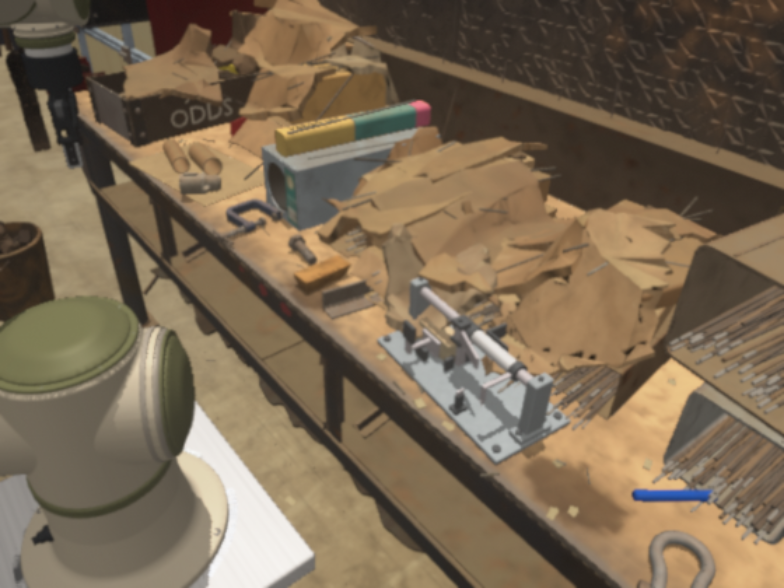

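View pics/top0.png

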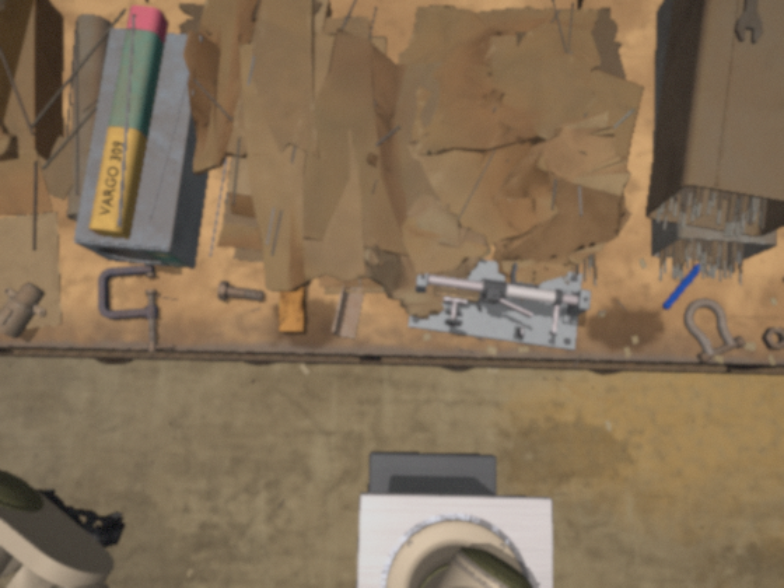

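The top view shows the fixture with its post tops at about (427,283) and (580,298). The ejector is at (453,310), the lever trails from (495,298) to (535,318), and the pointer and mark are near (520-555,318-335). The bystanders are to the left: bolt, wood and angle at x≈220-360.

```bash
python3 - <<'E'
from h import *
im=optics.capture("top")
cv2.imwrite("pics/topc.png",cv2.resize(im[170:260,280:430],(800,480),interpolation=cv2.INTER_CUBIC))
P=onz("top",np.array([[427,283],[580,298]])/1.4,102); print(P)
d=P[0]-P[1]; print(np.hypot(*d[:2]),np.degrees(np.arctan2(-d[0],d[1])))
E
```

```text
[[ 488.86741737   56.23216475  102.        ]
 [ 470.75657311 -187.01310748  102.        ]]
243.91856251835233 -4.25810463823498
```

View pics/topc.png

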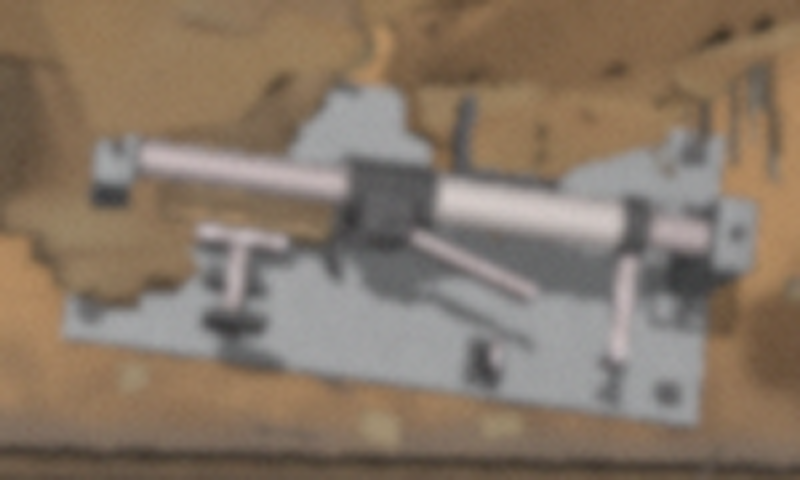

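```bash
cat >> h.py <<'E'
def setfix(o,yaw):
    np.save("fix.npy",[o[0],o[1],yaw])
def fx(p):
    o=np.load("fix.npy"); c,s=np.cos(o[2]),np.sin(o[2]); p=np.atleast_2d(p).astype(float); q=p.copy()
    q[:,0]=o[0]+c*p[:,0]-s*p[:,1]; q[:,1]=o[1]+s*p[:,0]+c*p[:,1]; return q
def fl(p):
    o=np.load("fix.npy"); c,s=np.cos(o[2]),np.sin(o[2]); p=np.atleast_2d(p).astype(float); q=p.copy()
    dx,dy=p[:,0]-o[0],p[:,1]-o[1]; q[:,0]=c*dx+s*dy; q[:,1]=-s*dx+c*dy; return q
def Rt():
    q=telemetry.sense()["ee_rot"]; return Rn.from_quat([q[1],q[2],q[3],q[0]]).as_matrix()
def plan(target_fix,n,yawtool=True):
    """rows to go from the present pose to fixture point with tool x=fix y, tool y=fix x, z down"""
    p=np.array(telemetry.sense()["eef_pos"]); R=Rt(); T=fx(target_fix)[0]; o=np.load("fix.npy")
    F=Rn.from_euler('z',o[2]).as_matrix(); G=F@np.array([[0,1,0],[1,0,0],[0,0,-1.]])
    rv=Rn.from_matrix(R.T@G).as_rotvec() if yawtool else np.zeros(3); out=[]
    for i in range(n):
        out.append([np.round(R.T@((T-p)/n)/200,4).tolist(),np.round(rv/n/(np.pi/2),4).tolist()]); R=R@Rn.from_rotvec(rv/n).as_matrix()
    print(np.round(T,1)); print(out)
E
python3 - <<'E'
from h import *
a=np.array([280,170])
g=lambda l:np.array(l,float)/5.333+a
P=onz("top",g([[117,160],[735,231]]),102); print(P)
d=P[0]-P[1]; L=np.hypot(*d[:2]); yaw=np.arctan2(-d[0],d[1]); print(L,np.degrees(yaw))
o=P[1]+d*160/260; setfix(o,yaw); print(o)
for n,p,z in (("ptip",[620,357],50),("ridge",[490,355],44),("lev_end",[533,295],90),("pin",[415,235],90),("shoulder tip",[468,97],90),("pad",[233,320],82),("plate c",[695,425],8),("plate c2",[65,340],8)):
    print(n,fl(onz("top",g([p]),z)).round(1))
plan([0,-9,230],14)
E
```

```text
[[ 493.55099917   63.1457413   102.        ]
 [ 469.92086191 -194.8459884   102.        ]]
259.07164256124855 -5.233268565471298
[484.46248484 -36.08184704 102.        ]
ptip [[ -50.9 -127.3   50. ]]
ridge [[-55.7 -72.3  44. ]]
lev_end [[-34.7 -80.3  90. ]]
pin [[-15.  -28.7  90. ]]
shoulder tip [[ 46.8 -45.7  90. ]]
pad [[-58.7  43.2  82. ]]
plate c [[ -71.6 -172.3    8. ]]
plate c2 [[-66.2 112.5   8. ]]
[483.6 -45.  230. ]
[[[-0.1699, -0.1521, 0.0004], [-0.0, 0.0, 0.062]], [[-0.1838, -0.1349, 0.0004], [-0.0, 0.0, 0.062]], [[-0.1961, -0.1164, 0.0004], [-0.0, 0.0, 0.062]], [[-0.2065, -0.0967, 0.0004], [-0.0, 0.0, 0.062]], [[-0.2149, -0.0762, 0.0004], [-0.0, 0.0, 0.062]], [[-0.2213, -0.0549, 0.0004], [-0.0, 0.0, 0.062]], [[-0.2256, -0.0331, 0.0003], [-0.0, 0.0, 0.062]], [[-0.2278, -0.011, 0.0003], [-0.0, 0.0, 0.062]], [[-0.2277, 0.0112, 0.0003], [-0.0, 0.0, 0.062]], [[-0.2256, 0.0333, 0.0003], [-0.0, 0.0, 0.062]], [[-0.2213, 0.0551, 0.0003], [-0.0, 0.0, 0.062]], [[-0.2149, 0.0764, 0.0003], [-0.0, 0.0, 0.062]], [[-0.2064, 0.0969, 0.0003], [-0.0, 0.0, 0.062]], [[-0.196, 0.1165, 0.0003], [-0.0, 0.0, 0.062]]]
```

servo_tool(deltas=[[[-0.17,-0.152,0],[0,0,0.062],0],[[-0.184,-0.135,0],[0,0,0.062],0],[[-0.196,-0.116,0],[0,0,0.062],0],[[-0.207,-0.097,0],[0,0,0.062],0],[[-0.215,-0.076,0],[0,0,0.062],0],[[-0.221,-0.055,0],[0,0,0.062],0],[[-0.226,-0.033,0],[0,0,0.062],0]])

```text
time_s: 0.85
eef_pos: [319.6, 226.8, 231.3]
ee_rot: [0.0, 0.472, 0.882, 0.0]
force: [1.2, 1.1, 0.3]
grip_width: -0.005
grip_force: 0.0
```

servo_tool(deltas=[[[-0.228,-0.011,0],[0,0,0.062],0],[[-0.228,0.011,0],[0,0,0.062],0],[[-0.226,0.033,0],[0,0,0.062],0],[[-0.221,0.055,0],[0,0,0.062],0],[[-0.215,0.076,0],[0,0,0.062],0],[[-0.206,0.097,0],[0,0,0.062],0],[[-0.196,0.116,0],[0,0,0.062],0],[[0,0,0],[0,0,0],0]])

```text
time_s: 1.65
eef_pos: [485.4, -48.8, 230.5]
ee_rot: [0.0, 0.741, 0.672, -0.0]
force: [-0.4, 0.2, -0.1]
grip_width: 0.0
grip_force: 0.0
```

```bash
python3 - <<'E'
from h import *
s=telemetry.sense(); print(s["time_s"],s["eef_pos"],fl(s["eef_pos"]),s["joints"],s["force"],s["grip_width"])
m=optics.camera_model("wrist"); P=pose(m); np.save("P1.npy",np.c_[P[0],P[1]])
im=optics.capture("wrist"); cv2.imwrite("w1.png",im)
cv2.imwrite("pics/w1.png",cv2.resize(im,(800,600),interpolation=cv2.INTER_CUBIC))
X=fx([[0,-160,102],[0,100,102],[-56,-127,50],[-56,-72,44],[-64,40,82],[33,40,46]]); print((proj("wrist",X,P)*800/560).round(0))
E
```

```text
1.65 [485.41645481 -48.79038026 230.51239754] [[  2.10914919 -12.56854665 230.51239754]] [-3.40517803e-01  2.31821235e-01  1.60638472e+00 -6.97948854e-04
  1.30364176e+00 -2.42922927e-01] [-0.43852409  0.24691422 -0.07045528] 0.0004935015635097529
[[400. 493.]
 [396.  62.]
 [324. 408.]
 [321. 336.]
 [286. 182.]
 [449. 176.]]
```

View pics/w1.png

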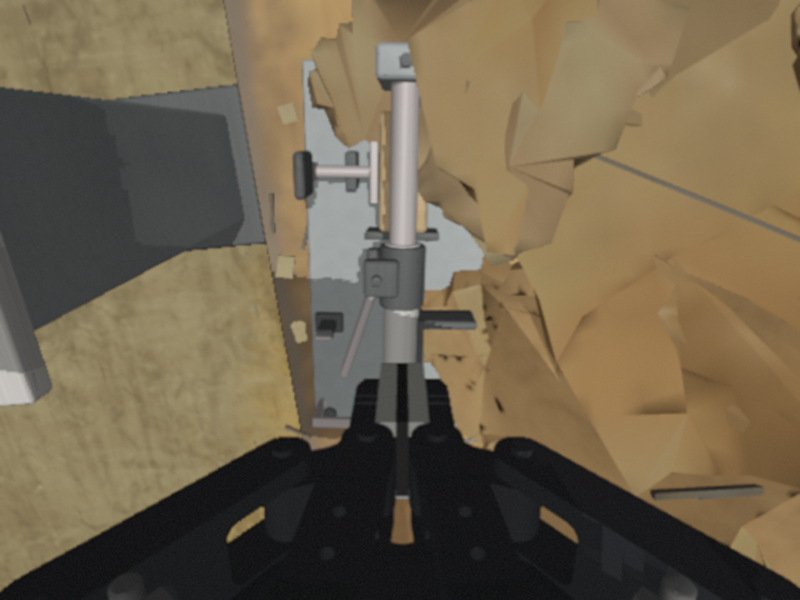

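The wrist view shows the rod centre at (404,90) to (402,240), and the pad's outer face at x≈295, y 152-198. The lever end is at (345,375), the shoulder is at (445,320), and the mark block is at (328,325). The gripper hides the pointer. The rod sits about 5 mm to +x of the post centres, so I'll refine the frame.

```bash
python3 - <<'E'
from h import *
M=np.load("P1.npy"); P=(M[:,:3],M[:,3])
g=lambda l:np.array(l,float)*.7
A=onz("wrist",g([[404,95],[403.5,235]]),85,P); print(fl(A))
for k in range(2):
    for n,p,z in (("pad top outer mid",[295,175],82),("pad top edges",[303,152],82),("",[303,198],82),("ridge",[328,334],44),("mark",[328,325],40),("levend",[345,375],90),("shoulder rear edge",[450,328],90),("shoulder front",[450,312],90),("post100",[395,62],102),("platecorner",[304,61],8),("pocket wall",[371,233],30)):
        print(n,fl(onz("wrist",g([p]),z,P)).round(1))
    if k==0:
        o=np.load("fix.npy"); q=fx([[4.7,3,0]])[0]; setfix(q,o[2]); print("----")
g2=lambda l:np.array(l,float)/5.333+[280,170]
for n,p,z in (("ptip",[620,357],50),("ridge",[490,355],44),("shoulder rear",[468,97],90),("pad",[233,320],82)): print(n,fl(onz("top",g2([p]),z)).round(1))
im=cv2.imread("w1.png"); cv2.imwrite("pics/w1c.png",cv2.resize(im[195:305,200:345],(790,600),interpolation=cv2.INTER_CUBIC))
E
```

```text
[[ 3.88168298 85.9260638  85.        ]
 [ 3.2488343   8.96218285 85.        ]]
pad top outer mid [[-58.8  43.6  82. ]]
pad top edges [[-53.4  56.3  82. ]]
 [[-55.   30.5  82. ]]
ridge [[-51.  -70.2  44. ]]
mark [[-51.3 -64.8  40. ]]
levend [[-34.2 -79.3  90. ]]
shoulder rear edge [[ 31.4 -47.8  90. ]]
shoulder front [[ 31.2 -37.4  90. ]]
post100 [[ -0.6 100.2 102. ]]
platecorner [[-63.4 114.2   8. ]]
pocket wall [[-19.3  -0.   30. ]]
----
pad top outer mid [[-63.5  40.6  82. ]]
pad top edges [[-58.1  53.3  82. ]]
 [[-59.7  27.5  82. ]]
ridge [[-55.7 -73.2  44. ]]
mark [[-56.  -67.8  40. ]]
levend [[-38.9 -82.3  90. ]]
shoulder rear edge [[ 26.7 -50.8  90. ]]
shoulder front [[ 26.5 -40.4  90. ]]
post100 [[ -5.3  97.2 102. ]]
platecorner [[-68.1 111.2   8. ]]
pocket wall [[-24.  -3.  30.]]
ptip [[ -55.6 -130.3   50. ]]
ridge [[-60.4 -75.3  44. ]]
shoulder rear [[ 42.1 -48.7  90. ]]
pad [[-63.4  40.2  82. ]]
```

```bash
python3 - <<'E'
from h import *
print(np.load("fix.npy"))
plan([-100,40,150],4)
E
```

```text
[ 4.89416526e+02 -3.35230431e+01 -9.13377671e-02]
[393.5  15.4 150. ]
[[[0.0666, -0.1202, 0.1009], [-0.0002, -0.0, -0.0004]], [[0.0667, -0.1202, 0.1008], [-0.0002, -0.0, -0.0004]], [[0.0668, -0.1202, 0.1008], [-0.0002, -0.0, -0.0004]], [[0.0669, -0.1202, 0.1007], [-0.0002, -0.0, -0.0004]]]
```

View pics/w1c.png

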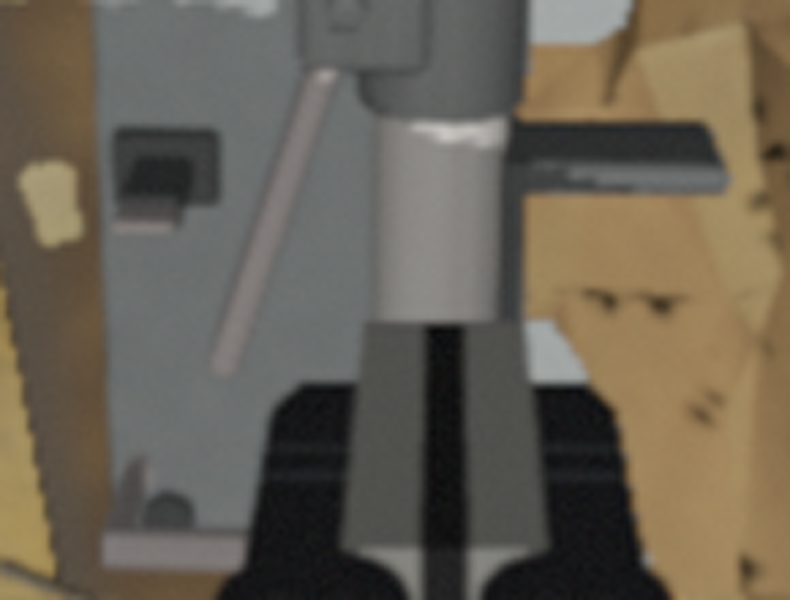

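The crop shows the mark ridge as a bright line at crop (148,228), the lever trailing open to (225,375), and the shoulder's top face with its rear edge near row 190.

servo_tool(deltas=[[[0.067,-0.12,0.1],[0,0,0],0],[[0.067,-0.12,0.1],[0,0,0],0],[[0.067,-0.12,0.1],[0,0,0],0],[[0.067,-0.12,0.1],[0,0,0],0],[[0,0,0.15],[0,0,0],0],[[0,0,0.15],[0,0,0],0],[[0,0,0.15],[0,0,0],0],[[0,0,0],[0,0,0],0]])

```text
time_s: 2.5
eef_pos: [390.7, 18.4, 59.1]
ee_rot: [-0.003, 0.738, 0.675, -0.002]
force: [-0.1, -0.0, 0.9]
grip_width: 0.002
grip_force: 0.0
```

servo_tool(deltas=[[[0,0.05,0],[0,0,0],0],[[0,0.04,0],[0,0,0],0],[[0,0,0],[0,0,0],0]])

```text
time_s: 2.8
eef_pos: [413.0, 15.3, 62.6]
ee_rot: [0.001, 0.738, 0.675, 0.001]
force: [0.3, -0.1, 0.6]
grip_width: 0.004
grip_force: 0.0
```

```bash
python3 - <<'E'
from h import *
s=telemetry.sense(); print(s["time_s"],fl(s["eef_pos"]),s["force"])
P=pose(optics.camera_model("wrist")); im=optics.capture("wrist"); cv2.imwrite("w2.png",im)
cv2.imwrite("pics/w2.png",cv2.resize(im,(800,600)))
E
```

```text
2.8 [[-80.53421925  41.60580724  62.61437239]] [ 0.33298147 -0.110013    0.56011377]
```

View pics/w2.png

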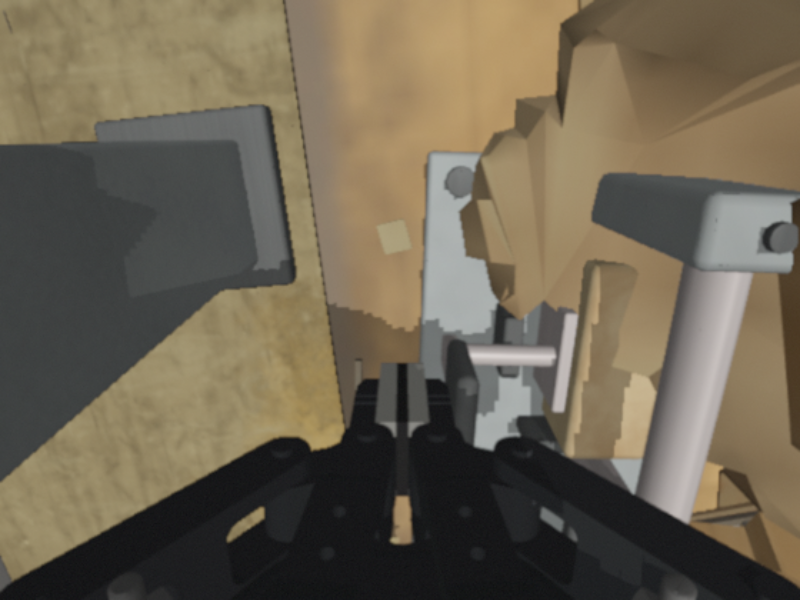

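The pad is directly right of the finger tips, at about (465,400), with the packing block at (605,370). Next I push.

servo_tool(deltas=[[[0,0.04,0],[0,0,0],0],[[0,0.04,0],[0,0,0],0],[[0,0.04,0],[0,0,0],0],[[0,0.04,0],[0,0,0],0],[[0,0,0],[0,0,0],0]])

```text
time_s: 3.35
eef_pos: [443.5, 12.4, 61.3]
ee_rot: [-0.0, 0.738, 0.674, -0.0]
force: [-4.4, -1.7, 2.2]
grip_width: -0.001
grip_force: 1.6
```

servo_tool(deltas=[[[0,0.02,0],[0,0,0],0],[[0,0.02,0],[0,0,0],0],[[0,0.02,0],[0,0,0],0],[[0,0,0],[0,0,0],0]])

```text
time_s: 3.75
eef_pos: [454.7, 11.3, 61.2]
ee_rot: [-0.0, 0.738, 0.674, -0.0]
force: [-4.3, -2.2, 2.1]
grip_width: -0.001
grip_force: 1.9
```

servo_tool(deltas=[[[0,0.02,0],[0,0,0],0],[[0,0.02,0],[0,0,0],0],[[0,0,0],[0,0,0],0]])

```text
time_s: 4.05
eef_pos: [457.6, 11.4, 60.8]
ee_rot: [-0.005, 0.738, 0.675, -0.005]
force: [-32.2, -3.8, 23.8]
grip_width: -0.002
grip_force: 16.2
```

servo_tool(deltas=[[[0,0.015,0],[0,0,0],0],[[0,0,0],[0,0,0],0]])

```text
time_s: 4.25
eef_pos: [457.9, 11.5, 60.7]
ee_rot: [-0.008, 0.738, 0.675, -0.007]
force: [-47.6, -3.9, 37.2]
grip_width: -0.0
grip_force: 24.1
```

servo_tool(deltas=[[[0,0.01,0],[0,0,0],0],[[0,0,0],[0,0,0],0],[[0,0,0],[0,0,0],0]])

```text
time_s: 4.55
eef_pos: [458.0, 11.5, 60.7]
ee_rot: [-0.009, 0.738, 0.675, -0.009]
force: [-57.4, -4.8, 45.2]
grip_width: -0.001
grip_force: 29.2
```

servo_tool(deltas=[[[0,-0.05,0],[0,0,0],0],[[0,-0.1,0],[0,0,0],0],[[0,-0.15,0],[0,0,0],0],[[0,-0.05,0],[0,0,0],0],[[0,0,-0.15],[0,0,0],0],[[0,0,-0.2],[0,0,0],0],[[0,0,-0.2],[0,0,0],0],[[0,0,0],[0,0,0],0]])

```text
time_s: 5.35
eef_pos: [401.1, 16.1, 175.9]
ee_rot: [0.004, 0.738, 0.674, 0.003]
force: [0.3, -0.0, 0.4]
grip_width: 0.001
grip_force: 0.0
```

```bash
python3 - <<'E'
from h import *
s=telemetry.sense(); print(s["time_s"],fl(s["eef_pos"]),s["force"])
im=optics.capture("top"); cv2.imwrite("t2.png",im)
cv2.imwrite("pics/t2.png",cv2.resize(im[170:260,280:430],(800,480),interpolation=cv2.INTER_CUBIC))
plan([-10,20,200],5)
E
```

```text
5.35 [[-92.51085689  41.35450432 175.9257884 ]] [ 0.26043367 -0.04951521  0.39275791]
[481.3 -12.7 200. ]
[[[-0.0216, 0.0839, -0.0261], [0.0008, 0.0001, 0.0001]], [[-0.0216, 0.0839, -0.0262], [0.0008, 0.0001, 0.0001]], [[-0.0216, 0.0839, -0.0263], [0.0008, 0.0001, 0.0001]], [[-0.0216, 0.0838, -0.0264], [0.0008, 0.0001, 0.0001]], [[-0.0215, 0.0838, -0.0265], [0.0008, 0.0001, 0.0001]]]
```

View pics/t2.png

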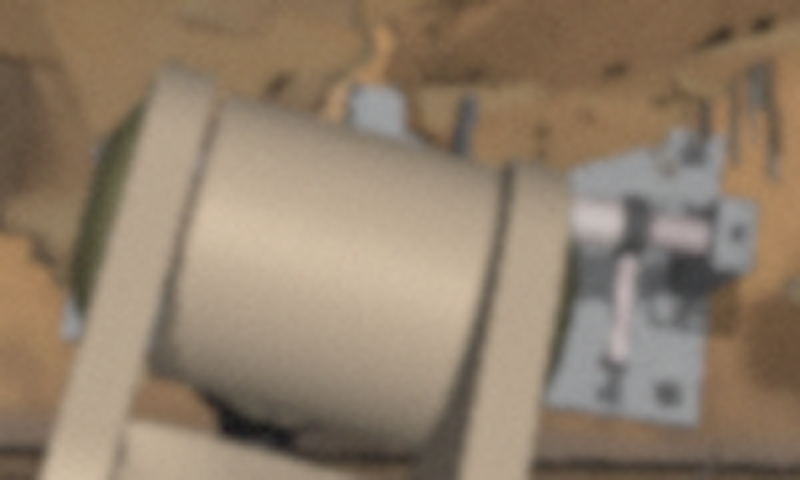

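The arm hides the pocket in this view, but the rise to over 30 N against a hard stop at about 43 mm means the stroke was full. I'll view from above the tail with the fingers open.

```bash
python3 - <<'E'
from h import *
plan([-10,-160,176],6)
E
```

```text
[ 464.9 -191.9  176. ]
[[[-0.168, 0.0697, -0.0016], [0.0007, 0.0001, 0.0001]], [[-0.168, 0.0697, -0.0017], [0.0007, 0.0001, 0.0001]], [[-0.168, 0.0697, -0.0018], [0.0007, 0.0001, 0.0001]], [[-0.168, 0.0697, -0.0019], [0.0007, 0.0001, 0.0001]], [[-0.168, 0.0698, -0.002], [0.0007, 0.0001, 0.0001]], [[-0.1679, 0.0698, -0.0021], [0.0007, 0.0001, 0.0001]]]
```

servo_tool(deltas=[[[-0.168,0.07,0],[0.001,0,0],0],[[-0.168,0.07,0],[0.001,0,0],0],[[-0.168,0.07,0],[0.001,0,0],0],[[-0.168,0.07,0],[0.001,0,0],0],[[-0.168,0.07,0],[0.001,0,0],0],[[-0.168,0.07,0],[0,0,0],0],[[0,0,0],[0,0,0],0],[[0,0,0],[0,0,0],0]])

```text
time_s: 6.2
eef_pos: [463.3, -191.7, 169.5]
ee_rot: [-0.004, 0.739, 0.674, -0.003]
force: [0.3, 0.8, -0.2]
grip_width: -0.004
grip_force: 0.0
```

```bash
python3 - <<'E'
from h import *
s=telemetry.sense(); print(s["time_s"],fl(s["eef_pos"]),s["force"])
P=pose(optics.camera_model("wrist")); np.save("P3.npy",np.c_[P[0],P[1]]); im=optics.capture("wrist"); cv2.imwrite("w3.png",im)
cv2.imwrite("pics/w3.png",cv2.resize(im,(800,600),interpolation=cv2.INTER_CUBIC))
print((proj("wrist",fx([[-56,-130,50],[-56,-75,44],[30,-52,97],[-14,-64,97]]),P)*800/560).round(0))
E
```

```text
6.2 [[ -11.5772374  -159.93883639  169.53141447]] [ 0.27376024  0.78067171 -0.21490947]
[[320. 229.]
 [317. 121.]
 [508.  55.]
 [397.  87.]]
```

View pics/w3.png

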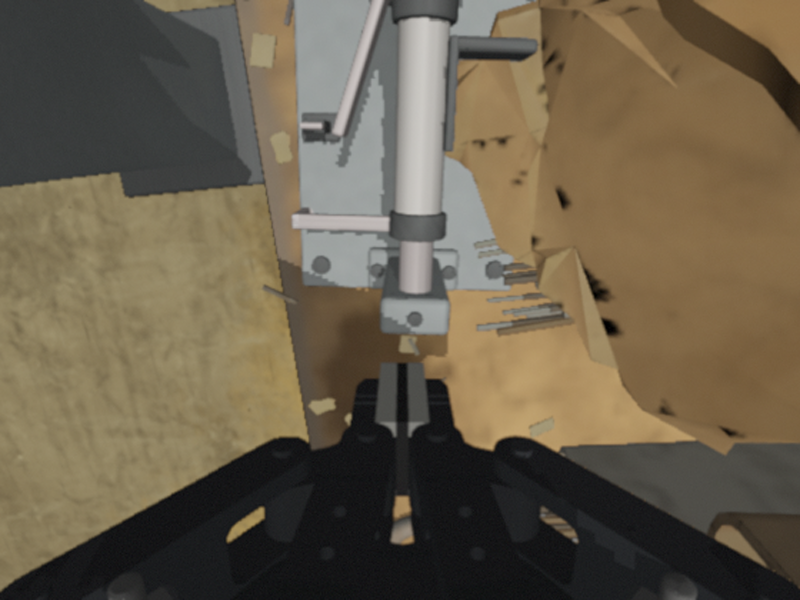

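The wrist view shows the pointer bar from the tail collar out to (298,220), the mark ridge at (313,127), the lever end at (340,130), and the shoulder at (495,45) with its cheek below. I'll zoom on the pointer and mark in both views.

```bash
python3 - <<'E'
from h import *
s=optics.capture("scene"); cv2.imwrite("s3.png",s); im=cv2.imread("w3.png")
a=cv2.resize(im[75:175,200:265],(390,600),interpolation=cv2.INTER_CUBIC)
b=cv2.resize(s[230:330,290:358],(408,600),interpolation=cv2.INTER_CUBIC)
cv2.imwrite("pics/c3.png",np.hstack([a,b]))
E
```

```text
(no output)
```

View pics/c3.png

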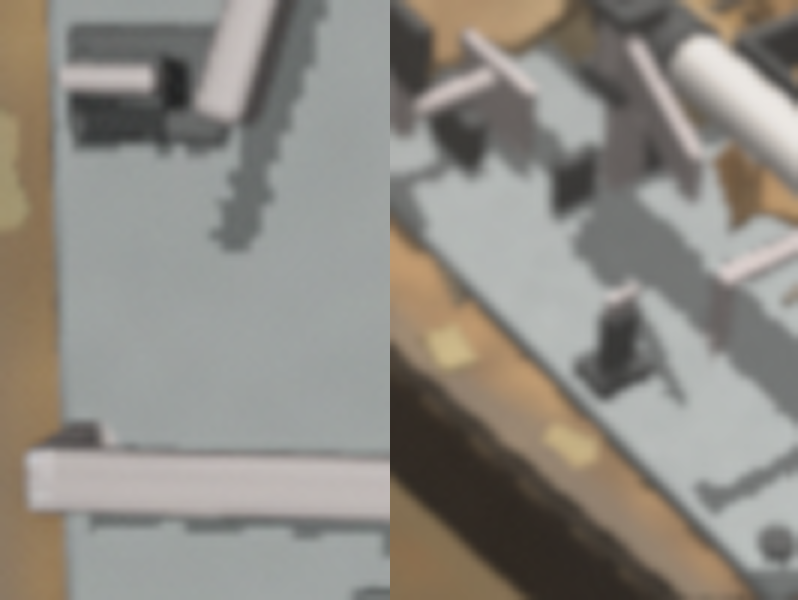

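Left crop: ridge centre (110,78), pointer tip showing near (105,432). Right crop (scene): ridge top (621,293), pointer tip (714,350).

```bash
python3 - <<'E'
from h import *
M=np.load("P3.npy"); P=(M[:,:3],M[:,3])
def tri(a,b):
    (c1,d1),(c2,d2)=ray("wrist",[a],P),ray("scene",[b]); d1,d2=d1[0],d2[0]
    t=np.linalg.lstsq(np.c_[d1,-d2],c2-c1,rcond=None)[0]; p,q=c1+t[0]*d1,c2+t[1]*d2
    return fl((p+q)/2).round(1),np.linalg.norm(p-q).round(1)
for n,a,b,z in (("tip",[217.5,147],[344,288.3],50),("ridge",[218.3,88],[328.5,278.8],44)):
    print(n,fl(onz("wrist",[a],z,P)).round(1),fl(onz("scene",[b],z)).round(1),tri(a,b))
w=lambda l:np.array([l],float)*.7
print("shoulder rear",fl(onz("wrist",w([500,59]),95,P)),"front",fl(onz("wrist",w([500,40]),97,P)),"lev end",fl(onz("wrist",w([340,133]),95,P)),"cheek end",fl(onz("wrist",w([450,150]),97,P)), "rod", fl(onz("wrist",w([422,150]),93,P)))
o=telemetry.sense(); print(fl(o["eef_pos"]))
plan([-11,-70,150],3)
E
```

```text
tip [[ -60.7 -119.9   50. ]] [[ -59.1 -115.6   50. ]] (array([[ -60.8, -118.7,   53.2]]), np.float64(2.1))
ridge [[-59.  -77.4  44. ]] [[-62.8 -76.6  44. ]] (array([[-60.4, -76.2,  41.8]]), np.float64(3.0))
shoulder rear [[ 27.09346336 -53.10916648  95.        ]] front [[ 26.38240117 -46.47103006  97.        ]] lev end [[-38.02032959 -81.61445725  95.        ]] cheek end [[  7.84036153 -88.42294018  97.        ]] rod [[ -3.68989737 -88.52939858  93.        ]]
[[ -11.6638905  -158.97497075  170.26574682]]
[ 472.1 -102.2  150. ]
[[[0.1483, 0.0016, 0.0339], [-0.0019, -0.0002, 0.0003]], [[0.1483, 0.0015, 0.0339], [-0.0019, -0.0002, 0.0003]], [[0.1483, 0.0013, 0.0338], [-0.0019, -0.0002, 0.0003]]]
```

```bash
python3 - <<'E'
from h import *
p=fx([[-3.3,-65,0]])[0]; yaw=-0.102; setfix(p[:2]+65*np.array([-np.sin(yaw),np.cos(yaw)]),yaw)
print(np.load("fix.npy")); M=np.load("P3.npy"); P=(M[:,:3],M[:,3]); print(fl(onz("wrist",[[217.5,147]],50,P)),fl(onz("wrist",[[218.3,88]],44,P)))
plan([-6,-69,145],3)
E
```

```text
[ 4.86820088e+02 -3.32889387e+01 -1.02000000e-01]
[[ -56.80430082 -120.52740382   50.        ]] [[-55.57331648 -78.03363709  44.        ]]
[ 473.8 -101.3  145. ]
[[[0.15, 0.0045, 0.0422], [-0.0019, -0.0002, 0.0026]], [[0.1501, 0.0037, 0.0422], [-0.0019, -0.0002, 0.0026]], [[0.1501, 0.003, 0.0421], [-0.0019, -0.0002, 0.0026]]]
```

servo_tool(deltas=[[[0.15,0.004,0.042],[-0.002,0,0.003],0.87],[[0.15,0.004,0.042],[-0.002,0,0.003],0.87],[[0.15,0.004,0.042],[-0.002,0,0.003],0.87],[[0,0,0],[0,0,0],0.87],[[0,0,0],[0,0,0],0.87],[[0,0,0],[0,0,0],0.87]], squeeze=30)

```text
time_s: 6.9
eef_pos: [474.5, -102.7, 146.1]
ee_rot: [0.001, 0.743, 0.669, 0.001]
force: [1.9, -0.5, 0.9]
grip_width: 0.87
grip_force: 0.0
```

```bash
python3 - <<'E'
from h import *
s=telemetry.sense(); print(s["time_s"],fl(s["eef_pos"]),s["force"],s["grip_width"])
im=optics.capture("wrist"); cv2.imwrite("w4.png",im)
plan([-6,-69,62],4)
E
```

```text
6.9 [[ -5.22950631 -70.29760352 146.09552663]] [ 1.89292393 -0.48213986  0.93178979] 0.8697109046185632
[ 473.8 -101.3   62. ]
[[[0.0019, -0.0012, 0.1051], [0.0003, 0.0001, -0.0005]], [[0.0019, -0.0011, 0.1051], [0.0003, 0.0001, -0.0005]], [[0.0019, -0.0011, 0.1051], [0.0003, 0.0001, -0.0005]], [[0.0019, -0.001, 0.1051], [0.0003, 0.0001, -0.0005]]]
```

servo_tool(deltas=[[[0.002,-0.001,0.1],[0,0,0],0.87],[[0.002,-0.001,0.1],[0,0,0],0.87],[[0,0,0.05],[0,0,0],0.87],[[0,0,0],[0,0,0],0.87]])

```text
time_s: 7.35
eef_pos: [473.6, -101.8, 95.0]
ee_rot: [-0.0, 0.743, 0.669, 0.0]
force: [-0.4, 0.0, 1.2]
grip_width: 0.867
grip_force: 0.0
```

servo_tool(deltas=[[[0,0,0.05],[0,0,0],0.87],[[0,0,0.05],[0,0,0],0.87],[[0,0,0.05],[0,0,0],0.87],[[0,0,0],[0,0,0],0.87]])

```text
time_s: 7.75
eef_pos: [473.5, -101.2, 64.4]
ee_rot: [-0.001, 0.743, 0.669, 0.0]
force: [-0.1, -0.8, -0.1]
grip_width: 0.872
grip_force: 0.0
```

```bash
python3 - <<'E'
from h import *
s=telemetry.sense(); print(s["time_s"],fl(s["eef_pos"]),s["force"],s["grip_width"])
im=optics.capture("wrist"); cv2.imwrite("w4.png",im); c=optics.capture("scene")
cv2.imwrite("pics/w4.png",np.hstack([cv2.resize(im,(400,300)),cv2.resize(c[200:330,260:430],(400,300))]))
plan([-6,-40,62],4)
E
```

```text
7.75 [[ -6.29884128 -68.90409144  64.42697871]] [-0.10527543 -0.83951381 -0.07894765] 0.8716997869022358
[476.8 -72.5  62. ]
[[[0.0364, -0.0006, 0.0046], [0.0002, -0.0, -0.0004]], [[0.0364, -0.0005, 0.0046], [0.0002, -0.0, -0.0004]], [[0.0364, -0.0005, 0.0046], [0.0002, -0.0, -0.0004]], [[0.0364, -0.0005, 0.0046], [0.0002, -0.0, -0.0004]]]
```

servo_tool(deltas=[[[0.015,0,0.005],[0,0,0],0.87],[[0.015,0,0.005],[0,0,0],0.87],[[0,0,0],[0,0,0],0.87]])

```text
time_s: 8.15
eef_pos: [474.8, -95.1, 63.8]
ee_rot: [0.001, 0.743, 0.669, 0.001]
force: [0.1, -0.1, -0.2]
grip_width: 0.872
grip_force: 0.0
```

servo_tool(deltas=[[[0.02,0,0],[0,0,0],0.87],[[0.02,0,0],[0,0,0],0.87],[[0,0,0],[0,0,0],0.87]])

```text
time_s: 8.45
eef_pos: [475.8, -87.4, 63.9]
ee_rot: [0.001, 0.743, 0.669, 0.001]
force: [0.4, -2.9, -0.3]
grip_width: 0.868
grip_force: 1.7
```

servo_tool(deltas=[[[0.04,0,0],[0,0,0],0.87],[[0.04,0,0],[0,0,0],0.87],[[0.04,0,0],[0,0,0],0.87],[[0.04,0,0],[0,0,0],0.87],[[0,0,0],[0,0,0],0.87],[[0,0,0],[0,0,0],0.87]])

```text
time_s: 9.05
eef_pos: [479.4, -56.0, 63.9]
ee_rot: [0.001, 0.743, 0.669, 0.001]
force: [2.7, -4.1, -0.9]
grip_width: 0.871
grip_force: 2.1
```

```bash
python3 - <<'E'
from h import *
s=telemetry.sense(); print(s["time_s"],fl(s["eef_pos"]),s["force"],s["grip_width"])
im=optics.capture("wrist"); cv2.imwrite("w4.png",im); c=optics.capture("scene"); cv2.imwrite("s4.png",c); t=optics.capture("top"); cv2.imwrite("t4.png",t)
cu=dict(interpolation=cv2.INTER_CUBIC)
cv2.imwrite("pics/c4.png",np.vstack([np.hstack([cv2.resize(im,(400,300)),cv2.resize(c[230:305,290:390],(400,300),**cu)]),np.hstack([cv2.resize(t[185:260,320:420],(400,300),**cu),cv2.resize(im[180:300,180:340],(400,300),**cu)])]))
E
```

```text
9.05 [[ -5.03648076 -23.38569788  63.92452202]] [ 2.69545115 -4.1373655  -0.91341601] 0.8712822330299809
```

View pics/c4.png

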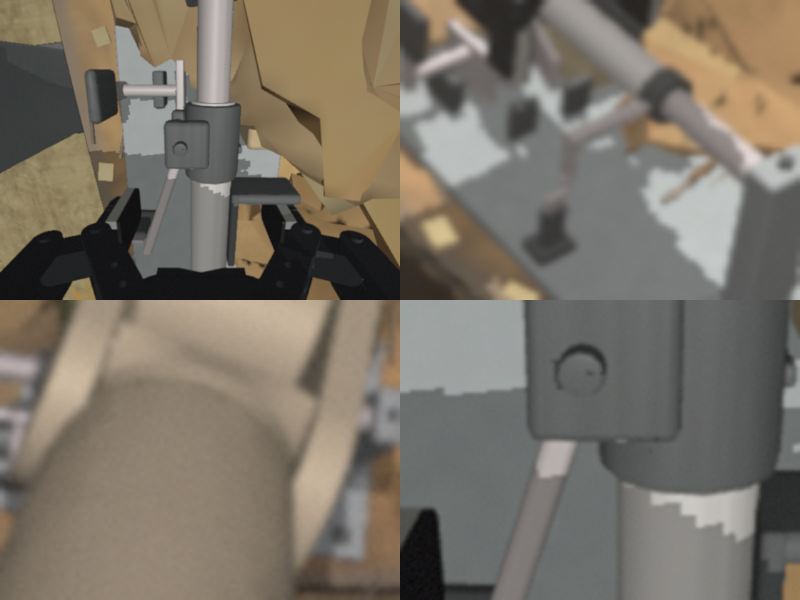

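The scene crop shows the pointer hanging just behind the mark block, not yet level with it. The wrist view shows the fingers straddling the leg, with the far finger behind the shoulder and the lever open. I'll work out the remaining distance numerically.

```bash
python3 - <<'E'
from h import *
M=np.load("P3.npy"); P=(M[:,:3],M[:,3]); M=np.load("P1.npy"); P1=(M[:,:3],M[:,3])
for z in (80,85,90): print("bar",z,fl(onz("wrist",[[210,155]],z,P)).round(1))
print("w1 tip",fl(onz("wrist",[[225.7,278.5]],50,P1)).round(1),"ridge",fl(onz("wrist",[[227.2,236.8]],44,P1)).round(1))
g2=lambda l:np.array([l],float)/5.333+[280,170]
for z in (80,85,90): print("top bar",z,fl(onz("top",g2([621,340]),z)).round(1))
print("top ridge",fl(onz("top",g2([485,352]),44)).round(1))
# scene pixels expected
for y in (-121,-92,-88,-84,-80,-77): print(y,proj("scene",fx([[-56,y,50]])).round(1),proj("scene",fx([[-56,y,85]])).round(1))
print("ridge",proj("scene",fx([[-56,-78,44]])).round(1))
for f in ("s3.png","s4.png"):
    a=cv2.imread(f).astype(int); print(f); print((a[270:294,322:350,2])); 
E
```

```text
bar 80 [[ -56.3 -121.7   80. ]]
bar 85 [[ -55.2 -120.9   85. ]]
bar 90 [[ -54.2 -120.1   90. ]]
w1 tip [[ -57.6 -121.9   50. ]] ridge [[-54.9 -77.1  44. ]]
top bar 80 [[ -48.6 -124.2   80. ]]
top bar 85 [[ -49.4 -123.1   85. ]]
top bar 90 [[ -50.1 -122.    90. ]]
top ridge [[-56.  -73.6  44. ]]
-121 [[345.4 290.1]] [[347.6 275.9]]
-92 [[335.2 280.5]] [[337.1 266.5]]
-88 [[333.8 279.2]] [[335.6 265.2]]
-84 [[332.5 278. ]] [[334.2 263.9]]
-80 [[331.1 276.7]] [[332.9 262.7]]
-77 [[330.1 275.7]] [[331.8 261.7]]
ridge [[330.2 278.4]]
s3.png
[[115 114 114 115 116 116 114 115 115 115 116 115 116 115 115 115 126 151
  169 177 179 181 180 180 179 181 182 181]
 [115 114 114 115 116 116 117 116 115 116 115 115 116 115 115 115 118 131
  146 162 176 180 181 180 181 182 184 185]
 [121 116 115 115 116 116 117 116 116 116 116 115 115 116 115 115 116 119
  125 141 165 179 181 178 179 186 193 202]
 [143 126 116 114 116 117 117 116 115 116 115 115 115 116 116 116 116 116
  118 130 159 178 181 177 182 200 209 214]
 [164 141 120 114 115 116 116 117 116 115 115 115 115 116 115 116 117 117
  117 126 152 17
[... 4366 characters left out ...]
103  94  79  63  58  57  57  58  65  85 104 114 118 118 118 118 119 118
  118 119 120 120 121 120 120 121 120 120]
 [ 85  77  68  59  57  57  58  59  63  75  90 106 115 118 119 119 118 118
  117 117 118 120 121 121 121 121 120 120]
 [ 74  71  66  60  57  58  59  64  67  71  78  93 109 117 119 118 118 117
  118 118 118 119 120 120 120 121 121 121]
 [ 69  70  68  64  61  62  65  68  69  68  70  84 106 117 119 119 118 118
  117 118 118 118 120 121 121 121 121 121]
 [ 71  69  70  69  69  68  68  67  66  67  76  92 109 118 120 119 118 118
  118 118 118 119 120 120 120 121 121 121]
 [ 83  70  69  70  70  68  66  67  73  84  99 110 116 118 119 119 118 118
  118 119 119 120 121 121 120 120 121 120]]
```

servo_tool(deltas=[[[0.0175,0,0],[0,0,0],0.87],[[0.0175,0,0],[0,0,0],0.87],[[0,0,0],[0,0,0],0.87],[[0,0,0],[0,0,0],0.87]])

```text
time_s: 9.6
eef_pos: [480.2, -49.3, 63.9]
ee_rot: [0.001, 0.743, 0.669, 0.001]
force: [2.3, -4.2, -0.9]
grip_width: 0.87
grip_force: 2.1
```

```bash
python3 - <<'E'
from h import *
np.set_printoptions(linewidth=200)
s=telemetry.sense(); print(s["time_s"],fl(s["eef_pos"]),s["force"],s["grip_width"])
P=pose(optics.camera_model("wrist")); im=optics.capture("wrist"); cv2.imwrite("w5.png",im); c=optics.capture("scene"); cv2.imwrite("s5.png",c)
for y in (-82,-78,-74): print(y,proj("wrist",fx([[-56,y,50],[-56,y,44],[-56,y,85]]),P).round(1).tolist())
q=proj("wrist",fx([[-56,-78,47]]),P)[0].astype(int); print(q)
print(im[q[1]-16:q[1]+16,q[0]-14:q[0]+18,2])
print("scene 262..282, 322..345"); print(c[262:283,322:342,2])
E
```

```text
9.6 [[ -4.99596919 -16.63354852  63.92583182]] [ 2.33928002 -4.20874466 -0.85316578] 0.8702285749741491
-82 [[189.7, 364.6], [192.3, 356.9], [171.3, 419.9]]
-78 [[189.0, 358.8], [191.6, 351.2], [170.3, 413.4]]
-74 [[188.4, 352.9], [191.0, 345.5], [169.3, 406.8]]
[190 354]
[[ 17  15  18 ... 117 123 126]
 [ 21  18  15 ... 119 124 128]
 [ 15  17  15 ... 121 126 128]
 ...
 [ 20  19  18 ... 105 105 105]
 [ 22  17  18 ... 104 104 104]
 [ 19  20  22 ... 103 104 105]]
scene 262..282, 322..345
[[ 70  84 103 116 118 118 115 119 128 130 126 122 120 119 120 126 135 147 140 125]
 [ 92 103 112 118 119 118 114 112 116 117 113 113 119 126 134 146 157 162 148 128]
 [110 116 117 119 120 118 115 111 111 112 111 115 123 141 152 151 149 146 136 124]
 [118 119 120 119 119 117 115 112 110 110 114 118 122 134 141 136 128 126 123 121]
 [118 119 119 119 118 115 111 109 110 110 114 117 120 123 124 122 120 120 119 120]
 [118 118 118 119 118 113 109 107 109 111 115 118 119 119 119 119 118 119 119 119]
 [118 118 119 119 118 114 110 107 108 111 116 119 120 120 120 119 118 119 118 119]
 [118 117 118 119 119 114 110
[... 433 characters left out ...]
19 120 120 119 120 120 121 121 121]
 [119 119 119 119 119 121 123 121 120 119 120 119 120 120 120 120 121 121 121 121]
 [119 120 118 118 119 120 121 122 122 121 120 120 120 120 121 120 121 121 121 121]
 [119 120 119 119 119 121 123 127 129 124 120 119 120 120 120 120 120 121 121 121]
 [119 120 119 121 123 127 130 133 129 121 117 119 119 119 119 120 120 120 120 120]
 [118 120 120 121 127 131 128 122 117 115 117 118 119 119 120 120 120 120 121 121]
 [118 119 120 118 118 119 114 108 105 110 115 118 120 119 120 120 121 120 120 120]
 [118 118 116 112 109 106 102  95  92  99 111 117 119 119 120 120 120 120 119 119]
 [118 116 108 101  99  95  88  80  78  90 108 117 119 120 120 121 120 119 119 119]]
```

servo_tool(deltas=[[[0.0115,0,0],[0,0,0],0.87],[[0,0,0],[0,0,0],0.87],[[0,0,0],[0,0,0],0.87]])

```text
time_s: 10.0
eef_pos: [480.4, -47.1, 63.9]
ee_rot: [0.001, 0.743, 0.669, 0.001]
force: [2.9, -4.5, -1.5]
grip_width: 0.872
grip_force: 2.2
```

```bash
python3 - <<'E'
from h import *
import sys; np.set_printoptions(linewidth=250,threshold=sys.maxsize)
s=telemetry.sense(); print(s["time_s"],fl(s["eef_pos"]),s["force"],s["grip_width"])
P=pose(optics.camera_model("wrist")); im=optics.capture("wrist"); cv2.imwrite("w6.png",im); c=optics.capture("scene"); cv2.imwrite("s6.png",c)
print(proj("wrist",fx([[-56,-78,50],[-56,-78,44],[-62,-78,40],[-50,-78,40],[-40,-78,85]]),P).round(0).tolist())
print(im[300:400:3,170:250:3,2])
R=Rt(); F=Rn.from_euler('z',np.load("fix.npy")[2]).as_matrix(); 
d=np.array([c[262:276,324:336,2].astype(int)]); print(d)
E
```

```text
10.0 [[ -4.96833104 -14.38891288  63.94129217]] [ 2.88965984 -4.47346689 -1.54868277] 0.8722183388721548
[[189.0, 362.0], [192.0, 354.0], [183.0, 350.0], [204.0, 350.0], [205.0, 417.0]]
[[ 19  19  14  13  15  13  19  20  14  55 106 105 105 106 106 102 121 127 126 121  99 105 107 108 107 105 106]
 [ 14  20  17  17  19  19  18  18  16  65 104 104 105 107 105  99 125 126 125 115 105 107 107 105 106 106 108]
 [ 17  17  22  17  12  17  17  15  20  35  39  41  42  46  43 112 126 126 126 103 107 105 105 107 107 107 108]
 [ 19  17  17  14  19  15  17  15  19  51  52  52  51  51  57 122 127 126 120 100 106 107 106 107 105 107 109]
 [ 18  18  16  17  15  18  19  19  29  60  61  59  60  59  85 125 127 126 115 105 105 106 107 106 106 107 107]
 [ 21  19  19  19  18  16  18  19  40  49  48  49  50  49 110 127 128 124 106 106 107 106 106 106 105 106 106]
 [ 16  19  18  16  14  15  18  19  37  34  34  35  36  42 121 127 127 122  97 106 106 106 105 105 106 106 106]
 [ 19  18  15  22  16  17  20  25  38  35  36  34  36  76 125 127 125 116 103 107 106 106 106 106 106 104 105]
 [ 17  13  17  16  19  15 
[... 2890 characters left out ...]
3 121 116 115 117 125]
  [112 118 119 114 110 110 111 112 114 118 130 144]
  [118 119 118 114 110 109 111 113 116 124 139 147]
  [119 119 118 115 110 110 111 114 118 122 131 133]
  [119 119 118 114 111 110 111 115 118 119 122 122]
  [119 118 116 113 109 110 111 115 118 119 120 119]
  [118 118 115 111 108 109 110 114 119 120 120 120]
  [118 119 116 112 109 108 109 115 119 120 120 120]
  [118 119 121 119 114 110 110 115 119 120 120 120]
  [118 120 124 123 118 112 111 115 119 120 119 120]
  [118 120 121 120 114 111 113 117 120 120 120 119]
  [119 119 120 120 117 116 117 119 119 119 120 119]
  [118 119 120 121 122 121 120 119 119 120 120 120]
  [119 118 119 121 122 121 120 119 120 120 120 120]]]
```

```bash
python3 - <<'E'
from h import *
import sys; np.set_printoptions(linewidth=250,threshold=sys.maxsize)
for f in ("w5.png","w6.png"):
    im=cv2.imread(f).astype(int); print(f); print(im[343:370,178:200,2]); print("b-r"); print((im[343:370,178:200,0]-im[343:370,178:200,2]))
E
```

```text
w5.png
[[ 14  14  18  21  43  65  74  78  76  76  77  77  76  77  76  77  76  76  76  76  75  77]
 [ 19  18  19  34  55  72  77  77  75  78  77  76  79  78  77  76  77  77  76  78  75  78]
 [ 13  16  27  53  79  89  90  91  89  88  88  89  88  88  87  87  88  86  85  87  86  87]
 [ 17  16  41  81 103 112 112 111 109 109 111 109 109 108 108 108 107 108 107 107 106 106]
 [ 19  20  52  94 119 125 124 122 123 123 122 122 122 121 122 123 122 122 122 121 121 119]
 [ 18  24  60  99 120 124 125 124 125 124 124 124 125 124 125 126 124 125 125 125 124 122]
 [ 18  39  70  97 113 115 116 117 116 117 117 116 118 118 118 118 118 119 118 119 119 116]
 [ 27  51  82  97 105 106 106 106 106 105 108 109 109 110 110 109 110 110 111 111 112 108]
 [ 29  64  90  99 102 102 103 104  99  99 102 106 106 106 106 106 106 106 108 105 107 103]
 [ 27  57  88  98 102 102 103 104 100  96 102 107 105 106 106 107 107 105 105 106 103 103]
 [ 22  43  69  91 102 103 104 103  99  96 102 104 107 104 103 104 106 105 106 106 105 105]
 [ 20  26  52  81  98 103 105 102  98  94  99 105 105 104 104 105 105 104 105 105 107 107]
 
[... 8053 characters left out ...]
0  -4  -5  -5  -4  -1   2   3   2   2   3   3   4   2   3   4]
 [  1  -1   1   5   2   2   0  -3  -4  -5  -5  -1   2   3   2   2   3   2   4   3   3   3]
 [  3   2   2   3   3   3   2   0  -3  -4  -4  -1   2   4   3   3   3   2   2   4   4   4]
 [  2   0   3   1   3   1   3  -1  -2  -4  -4  -1   1   3   2   4   3   3   4   4   4   4]
 [  3   3   1   1   4   2   2   4  -1  -3  -4  -1   0   3   2   4   3   4   4   4   4   4]
 [  2   1   3   2   4   4   0   2   1  -2  -3  -1   2   1   3   2   1   2   4   4   5   4]
 [  0   3   2   1   0  -2   3   3   2  -1  -2   0   1   3   3   3   3   3   3   3   4   3]
 [  1   0   0  -1   1   1   2   2   3   1   0  -1   1   2   2   2   2   4   3   4   3   4]]
```

The wrist picture resolves both parts: pointer tip at (187.5,357) and ridge at row 351. Level would be about 7.6 px apart, so the leg is about 1 mm past the mark and within tolerance. Now I close the fingers gradually, centring on the shut lever and cheek.

servo_tool(deltas=[[[0,0.005,0],[0,0,0],0.75],[[0,0.005,0],[0,0,0],0.7],[[0,0.005,0],[0,0,0],0.65],[[0,0,0],[0,0,0],0.6],[[0,0,0],[0,0,0],0.6]], squeeze=40)

```text
time_s: 10.6
eef_pos: [482.3, -47.1, 63.9]
ee_rot: [0.0, 0.743, 0.669, -0.0]
force: [-3.5, -4.5, 4.8]
grip_width: 0.602
grip_force: 4.6
```

```bash
cat > chk.py <<'E'
from h import *
s=telemetry.sense(); print(s["time_s"],fl(s["eef_pos"]).round(2),s["force"].round(1),s["grip_width"],s["grip_force"])
P=pose(optics.camera_model("wrist")); im=optics.capture("wrist").astype(int)
q=proj("wrist",fx([[-56,-76,44],[-56,-76,50]]),P); print(q.round(1).tolist())
for c in (196,200,204): print(c,im[335:362,c,2].tolist())
E
python3 chk.py
```

```text
10.6 [[ -3.08 -14.18  63.9 ]] [-3.5 -4.5  4.8] 0.6023197914554657 4.63186773005873
[[188.5, 351.7], [185.7, 359.2]]
196 [18, 22, 19, 19, 19, 26, 19, 19, 18, 22, 21, 21, 20, 20, 22, 22, 20, 13, 24, 21, 22, 22, 23, 22, 23, 16, 20]
200 [19, 21, 21, 20, 20, 24, 21, 18, 22, 21, 19, 20, 19, 25, 22, 19, 22, 24, 19, 19, 25, 20, 19, 20, 22, 22, 17]
204 [24, 23, 23, 19, 20, 22, 21, 20, 22, 22, 20, 21, 17, 22, 22, 16, 20, 18, 18, 18, 22, 22, 19, 21, 21, 22, 22]
```

servo_tool(deltas=[[[0,0.003,0],[0,0,0],0.54],[[0,0.003,0],[0,0,0],0.48],[[0,0,0],[0,0,0],0.43],[[0,0,0],[0,0,0],0.43],[[0,0,0],[0,0,0],0.43]])

```text
time_s: 11.15
eef_pos: [483.3, -47.1, 63.8]
ee_rot: [-0.0, 0.743, 0.669, -0.0]
force: [-4.7, -4.5, 3.9]
grip_width: 0.432
grip_force: 4.3
```

servo_tool(deltas=[[[0,0,0],[0,0,0],0.35],[[0,0,0],[0,0,0],0.3],[[0,0,0],[0,0,0],0.2],[[0,0,0],[0,0,0],0.1],[[0,0,0],[0,0,0],0],[[0,0,0],[0,0,0],0]])

```text
time_s: 11.75
eef_pos: [484.8, -47.5, 64.2]
ee_rot: [0.001, 0.743, 0.669, 0.001]
force: [3.3, -5.2, 2.0]
grip_width: 0.338
grip_force: 40.8
```

```bash
python3 chk.py|head -1
```

```text
11.75 [[ -0.6  -14.32  64.18]] [ 3.3 -5.2  2. ] 0.338246881172612 40.751093588769436
```

servo_tool(deltas=[[[0,0,0],[0,0,0],0],[[0,0,0],[0,0,0],0],[[0,0,0],[0,0,0],0],[[0,0,0],[0,0,0],0]])

```text
time_s: 12.2
eef_pos: [484.8, -47.5, 64.2]
ee_rot: [0.001, 0.743, 0.669, 0.001]
force: [3.2, -5.1, 1.4]
grip_width: 0.34
grip_force: 40.8
```

```bash
python3 - <<'E'
from h import *
s=telemetry.sense(); print(s["time_s"],fl(s["eef_pos"]).round(2),s["force"].round(1),s["grip_width"],s["grip_force"])
c=optics.capture("scene"); b=cv2.imread("s6.png").astype(np.float32)[...,2]; c=c.astype(np.float32)[...,2]
r=cv2.matchTemplate(c[255:285,318:345],b[260:274,325:338],cv2.TM_CCOEFF_NORMED); print(cv2.minMaxLoc(r),"same place =(7,5)"); print(c[265:275,322:336].astype(int))
E
```

```text
12.2 [[ -0.58 -14.3   64.19]] [ 3.2 -5.1  1.4] 0.34032448073513344 40.75162164866924
(-0.31977126002311707, 0.734793484210968, (11, 0), (7, 5)) same place =(7,5)
[[118 119 118 119 118 115 110 110 111 113 117 118 118 119]
 [118 119 119 119 118 114 110 110 111 114 118 118 119 119]
 [118 118 118 118 116 113 109 109 110 114 118 119 119 119]
 [117 118 117 117 115 110 108 108 111 114 119 119 120 119]
 [117 117 118 118 116 112 109 108 109 114 118 120 119 120]
 [117 118 118 119 120 119 114 110 110 115 119 119 120 119]
 [118 117 118 119 123 122 117 113 111 115 119 119 119 119]
 [118 118 118 119 121 119 114 113 115 117 119 119 119 119]
 [119 118 118 118 120 119 117 117 118 119 119 119 119 119]
 [118 118 117 118 120 121 122 121 119 118 119 119 120 120]]
```

The pointer hasn't moved since the alignment check, and the grip is steady at 40 N with the lever and cheek clamped.

```bash
python3 -c "
from rig import ctrl
print(ctrl.finish_job())"
```

```text
the job is handed in; nothing more can be done
None
```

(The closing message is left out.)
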